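# Turn the parts carousel and fetch the blue pinion

## Task

Turn the small-parts carousel until the compartment with the blue pinion stands in the open front of the housing. Then take the blue pinion out and lay it flat in the orange tray.

Things in the scene. Friction and masses are not known exactly. Their poses are not given: they have to be found in the camera images.
- blue_pinion: Blue printed pinion, 37 mm across, 16 mm thick, lying flat in a compartment one place left or right of the carousel's open front. Origin: centre of its underside, z up its axis. The other 4 compartments hold a yellow gear, white cube, black hook, green board, all under 22 mm. Compartments: 72 degrees each, floor 13 mm, partitions 34 mm, rim 30 mm above the table; rim radius 130 mm, hub 22 mm.
- carousel_knob (a point): Grip point on the turning axis, 70 mm above the table: middle of a black upright bar, 54 mm long (point x axis), 14 mm wide, 48 to 81 mm above the table, one piece with the white compartment tray. Turns both ways with light friction (0.05 N m), stays where left. Initially the bar points at the open front within 12 degrees. Round it a fixed clear cover, top 45 mm above the table.
- carousel_window (a point): Fixed point in the middle of the open front, 85 mm from the turning axis, on the compartment floor 13 mm above the table; the pinion stands within 20 mm of it when its compartment is at the open front. The fixed grey housing (138 mm radius) has a clear cover, top 45 mm above the table, over all but this front, an 88 degree sector facing roughly the robot, without cover or wall.
- parts_tray: Orange open square tray, fixed to the table, 110 x 110 mm outside, walls 4 mm thick and 22 mm high, floor 4 mm above the table. Origin at the centre of its underside, x and y along its sides.

How it is judged:
By the outcome, as a careful person would: the job done as asked, in the order asked, and still so for the second after the job is handed in, with the robot touching nothing.
It also fails if it takes over 48 s, if anything falls off the work surface, if the arm or the gripper's body presses on something with over 40 N, if the wrist force passes 120 N, or if a joint passes its speed limit or range.

## Robot

A 7-joint arm with a two-finger parallel gripper is mounted at the origin on a cart in front of the work surface, level with it; the furniture and walls round the work are solid. World frame = base frame: x ahead of the robot, y to its left, z up, the work surface at z = 0. Lengths are in mm, angles in degrees, forces in N, time in s.
With the tool pointing down it reaches from about 425 to 1025 mm from the base axis. Payload 9.4 kg.
Tool frame: the origin (TCP) lies on the centre line of the jaws, within the pads' length; the fingertips stand 14 mm ahead of it and the grasp point (between the pads) lies 5 mm behind it; z points along the fingers, y is the line along which they close (so a half turn about z gives the same grasp; the last joint's range is limited). The gripper opens to 93 mm and grips with 3 to 60 N. Pads are 15 mm wide; open, the fingers measure 128 mm over their backs; the gripper's body (75 mm by 188 mm) begins 65 mm behind the grasp point.
Start: joints at [65.735, 34.337, -0.143, 91.639, 0.103, 54.024, -4.572], TCP at [246.411, -681.84, 232.618] pointing down, gripper open.
Joint ranges: [-147.43, 147.43], [-19.82, 112.94], [-74.19, 73.91], [6.32, 146.72], [-59.91, 239.91], [6.04, 106.73], [-150.56, 150.56]. Speed limits (degrees/s): [127.2, 127.2, 172.46, 172.46, 180, 180, 180].

## Interface

Orientations are given as [roll, pitch, yaw] about the fixed x, y, z axes, in that order (R = Rz(yaw) Ry(pitch) Rx(roll)).
In Python, from workcell import ctrl, fingers, ik, viewer, job, finder gives the robot as it stands. The module is installed in compiled form; this text tells all that it offers. Calls block until the motion is done:
- ctrl.move_ptp(position, orientation): joint-space move of the TCP to a pose.
- ctrl.servo_line(position, rotation=None, feed=150): straight line of the TCP; rotation=None keeps the orientation; feed is the mean speed in mm/s.
- ctrl.movej(angles): joint-space move.
- fingers.command_gripper(opening): finger opening in mm; the grip force is fixed at half the most; returns when the fingers have stopped.
- ctrl.wait(seconds).
- ik(position, orientation): joint angles nearest the present ones, or None.
- viewer.get_image(name): name is "scene" or "top" or "wrist"; returns the picture (420x560x3 uint8, blue, green, red); there is no depth.
- viewer.calibration(name): a dict with "intrinsics" (3x3 intrinsics, pixels), "world_from_camera" (4x4, takes a point from camera to world coordinates). Camera axes: x right, y up, looking along -z (the intrinsics and any distortion apply to the point x, -y, -z); pixel columns grow to the right and rows downward; lengths in mm; the calibration is good to about 2 mm. A picture is of the moment at which its call begins: read the wrist's pose just before it. calibration takes no time and is no camera call; for the wrist camera it gives the pose at the moment of the call.
A pose or a line that the arm cannot do raises ctrl.Unreachable and nothing moves.
- job.job_done(): hands the job in; it is judged then, once.
Trained networks look in the newest picture that a camera, given by its name, has taken for a name from the list of things; names that differ only in an ending like _2 or _b are one class to them, and where a whole thing is asked for, a point or a joint stands for the part that bears it (a point fixed in the world has none). Each returns a list of dicts, best first, with "score" (0 to 1); they miss things now and then, are a little off and sometimes report something else, mostly with a low value. They report only what shows in the picture. A call takes as long as a camera call.
- finder.boxes_of(camera, target): "rect" ([left, top, right, bottom] as shares, 0 to 1, of the picture: columns of its width, rows of its height, round what is visible of it).
Readings, each from a call of its own:
- ctrl.current_t(): time.
- ctrl.current_joints(): joint angles.
- ctrl.current_qd(): joint speeds.
- ctrl.current_effort(): joint torques, N m.
- ctrl.current_ee_pos(): TCP position.
- ctrl.current_tool_rot(): TCP orientation.
- ctrl.current_ft_force(): force on the tool from outside, world axes, zero at the start.
- ctrl.current_moment(): the same for the moment, N m.
- ctrl.current_grip_width(): finger opening in mm.
- ctrl.current_grasp_force(): force on a finger pad.
Only numpy, scipy, OpenCV 4.12 (cv2) and the standard library are available. Lean on these libraries where they do the work, as an engineer would, in place of code of your own. Each camera call takes 0.05 s, during which the arm holds its last target. There are 200 camera calls.

## Working session

There is one attempt and no reset: what is moved stays moved. The work goes in short steps, each a Python script; the robot and the scene stay as the last script left them, time stands still between calls to the robot, and variables do not carry over. Pictures are saved under pics/ and viewed, at most 10 in all, crops included, and the job is handed in when it is done.

```bash
mkdir -p pics
cat > h.py <<'E'
import numpy as np, cv2
from workcell import ctrl, fingers, ik, viewer, job, finder
def px2ray(cam,u,v,cal=None):
    c=cal or viewer.calibration(cam); K=np.array(c["intrinsics"]); T=np.array(c["world_from_camera"])
    d=np.linalg.inv(K)@[u,v,1]; d=T[:3,:3]@[d[0],-d[1],-d[2]]
    return T[:3,3], d/np.linalg.norm(d)
def onz(cam,u,v,z,cal=None):
    o,d=px2ray(cam,u,v,cal); return o+d*(z-o[2])/d[2]
def tri(rays):
    A=sum(np.eye(3)-np.outer(d,d) for o,d in rays); b=sum((np.eye(3)-np.outer(d,d))@o for o,d in rays)
    p=np.linalg.solve(A,b); return p,[np.linalg.norm(np.cross(p-o,d)) for o,d in rays]
def proj(cam,p,cal=None):
    c=cal or viewer.calibration(cam); K=np.array(c["intrinsics"]); T=np.array(c["world_from_camera"])
    q=np.linalg.inv(T)@np.append(p,1); q=K@[q[0],-q[1],-q[2]]; return q[:2]/q[2]
E
python3 - <<'E'
from h import *
ims=[]
for c in ["scene","top"]:
    im=viewer.get_image(c); ims.append(im)
    print(c,{k:np.round(v,3).tolist() for k,v in viewer.calibration(c).items()})
    for t in ["blue_pinion","carousel_knob","parts_tray"]:
        for r in finder.boxes_of(c,t)[:2]:
            b=np.array(r["rect"])*[560,420,560,420]; print(t,round(r["score"],2),b.round(1))
    cv2.imwrite(f"pics/{c}0.png",cv2.resize(im,(800,600),interpolation=cv2.INTER_CUBIC))
print(ctrl.current_t(),ctrl.current_tool_rot())
E
```

```text
scene {'intrinsics': [[431.625, 0.0, 274.939], [0.0, 431.625, 208.815], [0.0, 0.0, 1.0]], 'world_from_camera': [[0.808, 0.401, -0.431, 116.136], [-0.589, 0.529, -0.611, -496.488], [-0.017, 0.748, 0.664, 627.043], [0.0, 0.0, 0.0, 1.0]]}
blue_pinion 0.69 [236.  185.8 250.6 191.9]
carousel_knob 0.93 [216.2 171.8 285.7 241.1]
parts_tray 0.93 [306.5 297.9 400.3 385. ]
top {'intrinsics': [[406.341, 0.0, 281.899], [0.0, 406.341, 216.3], [0.0, 0.0, 1.0]], 'world_from_camera': [[0.024, 0.997, -0.076, 432.671], [-1.0, 0.024, 0.008, 18.012], [0.009, 0.076, 0.997, 904.712], [0.0, 0.0, 0.0, 1.0]]}
carousel_knob 0.96 [199.  185.9 281.2 259.5]
parts_tray 0.81 [373.9 227.1 430.  276.5]
0.4 [-1.79984620e+02  3.10189143e-03  1.98721901e+01]
```

View pics/scene0.png

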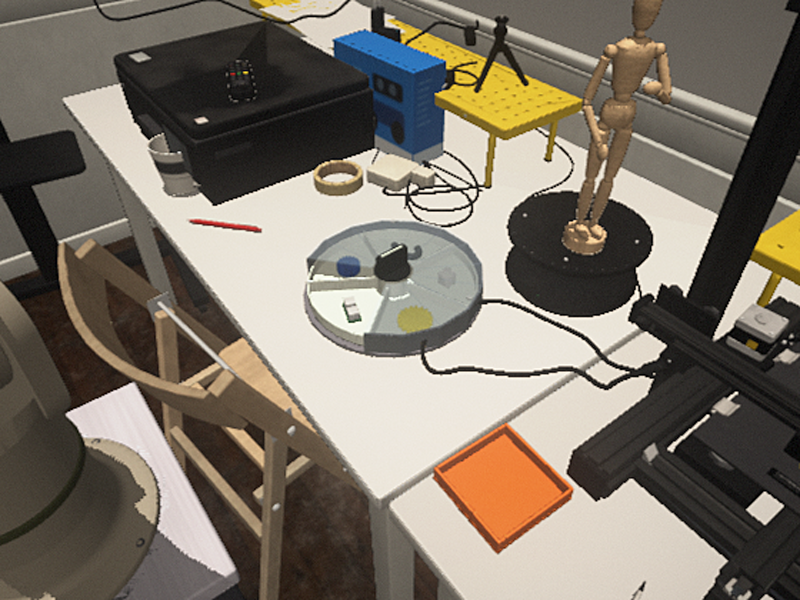

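View pics/top0.png

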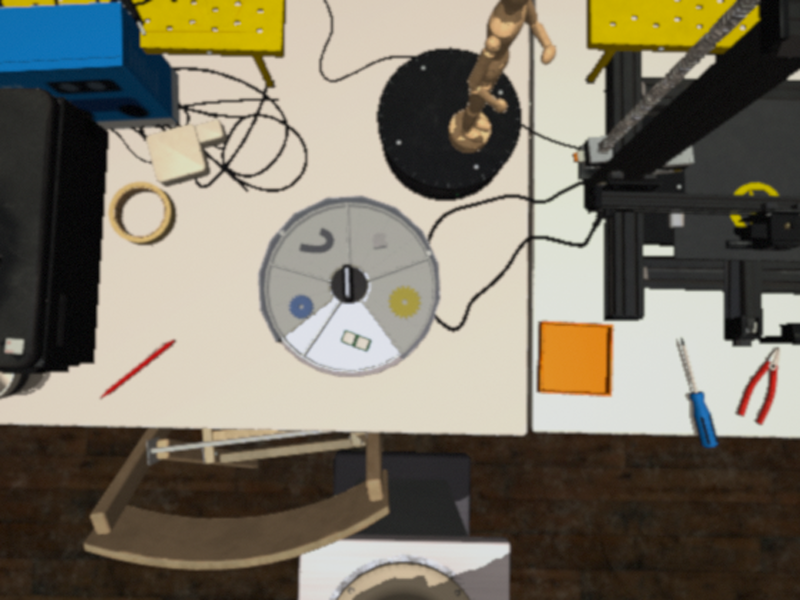

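The scene view shows the carousel hub and bar at about (393,258) of 800, with the pinion under the cover at (348,266) and the tray at (503,487). The top view shows the bar at (348,283), the pinion at (301,307) in the left compartment, the front facing down the picture, and the tray at (575,358).

Run:
```python
from h import *
s=0.7
R=lambda c,u,v:px2ray(c,u*s,v*s)
print("knob",tri([R("scene",393,255),R("top",348.5,284)]))
print("knob top z81",onz("top",348.5*s,284*s,81),onz("scene",393*s,252*s,81))
print("pinion",tri([R("scene",348,266),R("top",301,307)]), onz("top",301*s,307*s,29))
print("tray fl",tri([R("scene",503,487),R("top",575,358)]), onz("top",575*s,358*s,10))
print("rim centre", onz("top",349.5*s,286*s,45))
for n,p in dict(l=(283,339),r=(402,360)).items(): print(n,onz("top",p[0]*s,p[1]*s,45))
for n,p in dict(tl=(540,322),tr=(612,324),br=(611,395),bl=(538,390)).items(): print(n,onz("top",p[0]*s,p[1]*s,22))
for n,p in dict(printerfront=(628,318),base=(740,345)).items(): print(n,onz("top",p[0]*s,p[1]*s,50))
print("scene corner printer",onz("scene",570*s,465*s,0))
for p in [(440,0,300),(420,-200,300),(300,-350,300),(200,-450,300)]:
  y=np.degrees(np.arctan2(p[1],p[0])); print(p,[ (yy,np.round(q)) for yy in (0,90,-90) if (q:=ik(p,[180,0,yy])) is not None])
```

```text
knob (array([531.14765359,  90.02607062,  74.43539826]), [np.float64(0.8416112293274176), np.float64(0.8416112293273119)])
knob top z81 [529.6655179   89.90840563  81.        ] [531.15955     88.43262421  81.        ]
pinion (array([499.41243887, 166.6238372 ,  20.63739754]), [np.float64(0.3188421050645155), np.float64(0.31884210506442245)]) [499.05133234 165.05444942  29.        ]
tray fl (array([ 431.69098535, -257.39791258,    4.14416426]), [np.float64(0.46968815877173675), np.float64(0.4696881587717047)]) [ 432.06752741 -255.90414723   10.        ]
rim centre [530.94723717  91.47119011  45.        ]
l [449.8124512  187.13898874  45.        ]
r [423.08537747  10.71965979  45.        ]
tl [ 485.5618158  -198.62575662   22.        ]
tr [ 485.17852533 -308.83037335   22.        ]
br [ 377.56578441 -306.90397664   22.        ]
bl [ 382.5087303  -196.18250582   22.        ]
printerfront [ 492.98365915 -322.25876995   50.        ]
base [ 457.03790783 -488.11376052   50.        ]
scene corner printer [ 515.9743433  -281.16118813    0.        ]
(440, 0, 300) [(0, array([   6.,   10.,  -16.,  122.,    4.,   48., -102.])), (90, array([ 20.,  12., -32., 121.,   8.,  49., -17.])), (-90, array([ 42.,  18., -62., 120.,  20.,  53., 149.]))]
(420, -200, 300) [(0, array([ 20.,  12.,  -2., 120.,   1.,  49., -72.])), (90, array([ 40.,  13., -26., 119.,   7.,  50.,  10.])), (-90, array([ -30.,   20.,   65.,  122.,  -23.,   52., -131.]))]
(300, -350, 300) [(0, array([ 40.,  11.,   2., 120.,  -1.,  48., -47.])), (90, array([ 61.,  12., -22., 119.,   6.,  49.,  35.])), (-90, array([  18.,   12.,   30.,  121.,   -8.,   48., -128.]))]
(200, -450, 300) [(0, array([ 56.,  14.,   5., 117.,  -1.,  49., -29.])), (90, array([ 76.,  15., -21., 116.,   7.,  51.,  52.])), (-90, array([  34.,   15.,   32.,  118.,  -10.,   50., -108.]))]
```

Run:
```python
from h import *
ctrl.move_ptp([170,-470,320],[180,0,20]); print(ctrl.current_t())
ctrl.move_ptp([430,-150,320],[180,0,0]); print(ctrl.current_t())
ctrl.move_ptp([500,90,300],[180,0,0]); print(ctrl.current_t())
cal=viewer.calibration("wrist"); im=viewer.get_image("wrist"); print(np.round(cal["world_from_camera"],3).tolist())
for t in ["blue_pinion","carousel_knob","parts_tray"]:
    for r in finder.boxes_of("wrist",t)[:2]:
        b=np.array(r["rect"])*[560,420,560,420]; print(t,round(r["score"],2),b.round(1))
cv2.imwrite("pics/w1.png",cv2.resize(im,(800,600),interpolation=cv2.INTER_CUBIC))
np.savez("w1.npz",K=cal["intrinsics"],T=cal["world_from_camera"])
print(ctrl.current_t(),np.round(ctrl.current_joints()),ctrl.current_ft_force())
```

```text
1.3583
2.8833
3.8667
[[-0.002, 0.96, 0.281, 577.652], [-1.0, -0.002, 0.0, 88.718], [0.001, -0.281, 0.96, 452.564], [0.0, 0.0, 0.0, 1.0]]
carousel_knob 0.64 [208.4 121.5 343.1 243.6]
parts_tray 0.88 [491.  175.4 559.9 258.5]
parts_tray 0.58 [165.8  17.3 402.5 236.2]
4.0667 [   3.   16.  -25.  114.    9.   51. -116.] [ 0.11654994 -0.65431961  0.19001463]
```

View pics/w1.png

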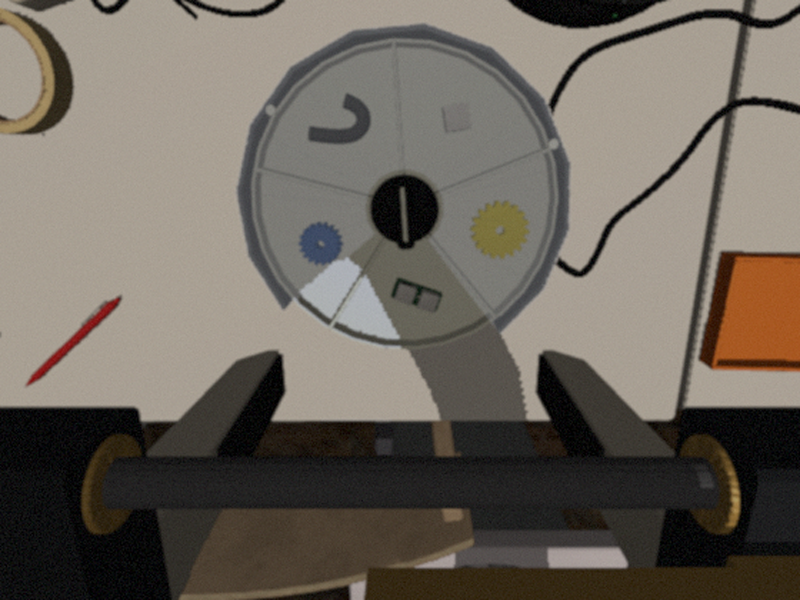

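The wrist view shows the knob bar from (403,186) to (407,245) and the pinion at (321,243). Partition ends are at (333,323), (258,170) and (493,320), and the tray is at right.

Run:
```python
from h import *
d=np.load("w1.npz"); cal=dict(intrinsics=d["K"],world_from_camera=d["T"]); s=.7
W=lambda u,v,z:onz("wrist",u*s,v*s,z,cal)
a,b=W(403,186,81),W(407,245,81); print("bar",a,b,np.linalg.norm(a-b),np.degrees(np.arctan2(*(b-a)[1::-1])))
print("knob tri",tri([px2ray("wrist",405*s,214*s,cal),px2ray("top",348.5*s,284*s),px2ray("scene",393*s,252*s)]))
# compartment tray rim centre by circle fit at rim ring (z 30)
ring=np.array([W(u,v,30)[:2] for u,v in [(395,41),(258,170),(333,323),(405,346),(493,320),(552,147),(272,110)]])
A=np.c_[2*ring,np.ones(len(ring))]; x=np.linalg.lstsq(A,(ring**2).sum(1),rcond=None)[0]; c=x[:2]; print("circle",c,np.sqrt(x[2]+c@c))
ang=lambda p:np.degrees(np.arctan2(*(p[:2]-c)[::-1]))%360
for n,p in dict(lf=(333,323),l=(258,170),back=(395,41),r=(552,147),rf=(493,320)).items(): print(n,ang(W(*p,33)))
P,e=tri([px2ray("wrist",321*s,243*s,cal),px2ray("top",301*s,307*s),px2ray("scene",348*s,266*s)]);print("pin",P,e,ang(P),np.linalg.norm(P[:2]-c))
for p in [(287,305),(503,328)]: print("win",ang(W(*p,40)))
```

```text
bar [553.11677081  93.6617572   81.        ] [509.11267368  90.86939857  81.        ] 44.09260516419868 -176.3690623373925
knob tri (array([531.658718  ,  91.01400842,  78.63922162]), [np.float64(1.4470986068401883), np.float64(1.9167996000163325), np.float64(1.1679412155280164)])
circle [534.33295808  91.13195262] 128.06838233294687
lf 147.4888408203103
l 76.81220616641333
back 3.9816428251914253
r 291.4274422009756
rf 216.95946439977777
pin [499.65949306 167.07195897  20.15516972] [np.float64(0.3730571173720742), np.float64(0.5294857728213984), np.float64(0.3162495101343722)] 114.5409758588745 83.48133768711378
win 129.15435992547646
win 218.34272604644116
```

Run:
```python
from h import *
fingers.command_gripper(50)
ctrl.move_ptp([531.3,90.8,130],[180,0,3.6]); ctrl.servo_line([531.3,90.8,67],feed=80)
print(ctrl.current_t(),ctrl.current_ft_force())
fingers.command_gripper(0)
print(ctrl.current_grip_width(),ctrl.current_grasp_force(),ctrl.current_ft_force(),ctrl.current_t())
if 11<ctrl.current_grip_width()<17:
    j=np.array(ctrl.current_joints()); 
    for k in range(4):
        j[6]+=62.2/4; ctrl.movej(list(j)); print(np.round(ctrl.current_ft_force(),1),round(ctrl.current_moment()[2],2))
    print(ctrl.current_tool_rot(),ctrl.current_ee_pos(),ctrl.current_t())
    fingers.command_gripper(45)
    ctrl.servo_line([531.3,90.8,140],feed=150)
    ctrl.move_ptp([455,100,300],[180,0,0])
    cal=viewer.calibration("wrist"); im=viewer.get_image("wrist")
    for r in finder.boxes_of("wrist","blue_pinion")[:2]:
        b=np.array(r["rect"])*[560,420,560,420]; print(round(r["score"],2),b.round(1))
    t=viewer.get_image("top")
    for r in finder.boxes_of("top","blue_pinion")[:2]:
        b=np.array(r["rect"])*[560,420,560,420]; print("top",round(r["score"],2),b.round(1))
    sc=viewer.get_image("scene")
    for r in finder.boxes_of("scene","blue_pinion")[:2]:
        b=np.array(r["rect"])*[560,420,560,420]; print("scene",round(r["score"],2),b.round(1))
    np.savez("w2.npz",K=cal["intrinsics"],T=cal["world_from_camera"])
    cv2.imwrite("pics/w2.png",cv2.resize(im,(800,600),interpolation=cv2.INTER_CUBIC))
    cv2.imwrite("pics/st2.png",np.hstack([cv2.resize(t[110:310,140:340],(400,400)),cv2.resize(sc[120:270,190:340],(400,400))]))
print(ctrl.current_t())
```

```text
6.5917 [-0.54589674 -0.06661078  0.10216624]
13.796312110528808 29.999148845672607 [-0.43130844  5.26803445  0.86327526] 7.2583
[ 0.1 -1.9  0.1] 0.03
[ 3.  -5.4 -0.9] 0.05
[ 4.  -5.9 -2.2] 0.07
[ 4.5 -7.3 -2.8] 0.01
[ 1.79944224e+02 -1.02635226e-01  6.54352427e+01] [532.25327263  91.47310451  67.1133795 ] 8.725
0.62 [214.2  79.2 353.  213.5]
0.61 [275.6 158.  304.6 185. ]
top 0.53 [215.7 137.5 307.9 261.9]
scene 0.78 [235.5 202.2 253.2 217.4]
11.2417
```

View pics/w2.png

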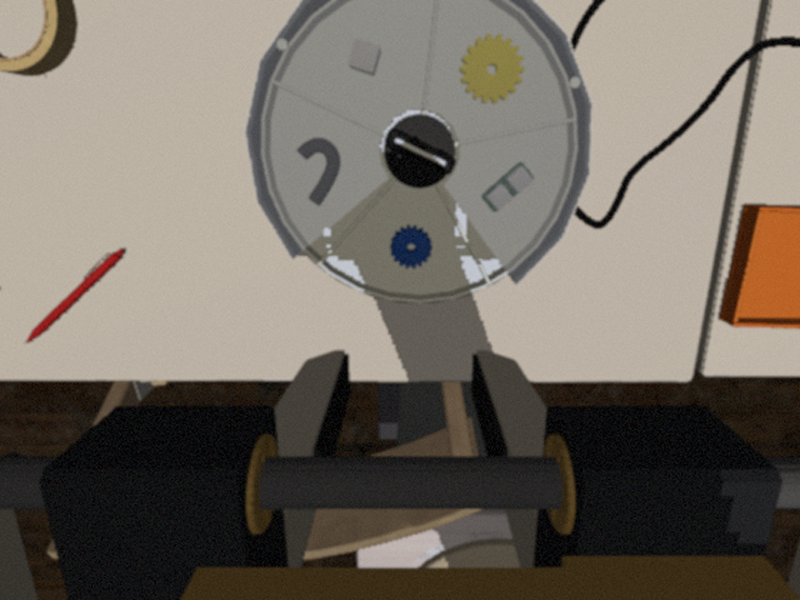

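View pics/st2.png

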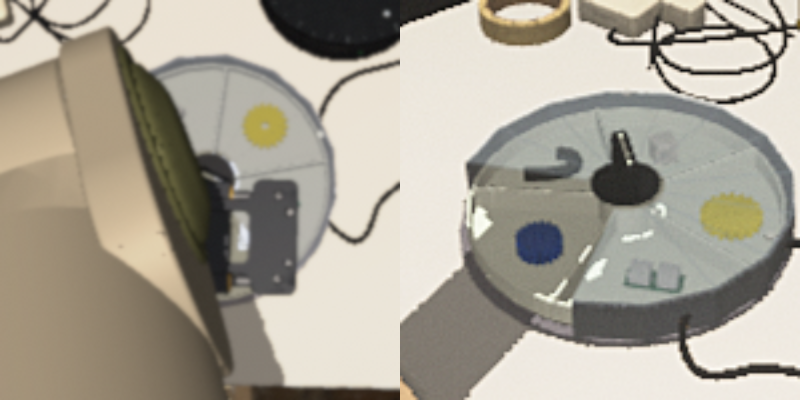

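The views show the pinion sitting centred in the open front: wrist (411,247) of 800, scene about (243,211) native.

Run:
```python
from h import *
d=np.load("w2.npz"); cal=dict(intrinsics=d["K"],world_from_camera=d["T"])
P,e=tri([px2ray("wrist",411*.7,247*.7,cal),px2ray("scene",242.9,210.8)]); print(P,e, onz("wrist",411*.7,247*.7,29,cal),onz("scene",242.9,210.8,25))
P2=onz("wrist",411*.7,247*.7,27,cal)
r=P2[:2]-[531.7,91]; a=np.degrees(np.arctan2(r[1],r[0]))%360; print(np.hypot(*r),a)
assert np.linalg.norm(P-P2)<14 and 70<np.hypot(*r)<97
x,y=P2[:2]; yaw=a-180
fingers.command_gripper(50)
ctrl.move_ptp([x,y,110],[180,0,yaw])
# close look: jaws against the pinion
cal=viewer.calibration("wrist"); im=viewer.get_image("wrist"); print("expected px",proj("wrist",[x,y,29],cal)/.7)
cv2.imwrite("pics/w3.png",cv2.resize(im,(800,600),interpolation=cv2.INTER_CUBIC)); np.savez("w3.npz",K=cal["intrinsics"],T=cal["world_from_camera"],p=[x,y,yaw])
print(ctrl.current_t(),x,y,yaw)
```

```text
[451.94972881  98.7758321   20.44969557] [np.float64(1.1110897116175773), np.float64(1.11108971161762)] [452.66193296  99.46601448  29.        ] [450.2100444  93.4928483  25.       ]
79.86615905556096 173.9196941842451
expected px [411.63278421 314.25287255]
12.425 452.283135100968 99.45960589490176 -6.080305815754912
```

View pics/w3.png

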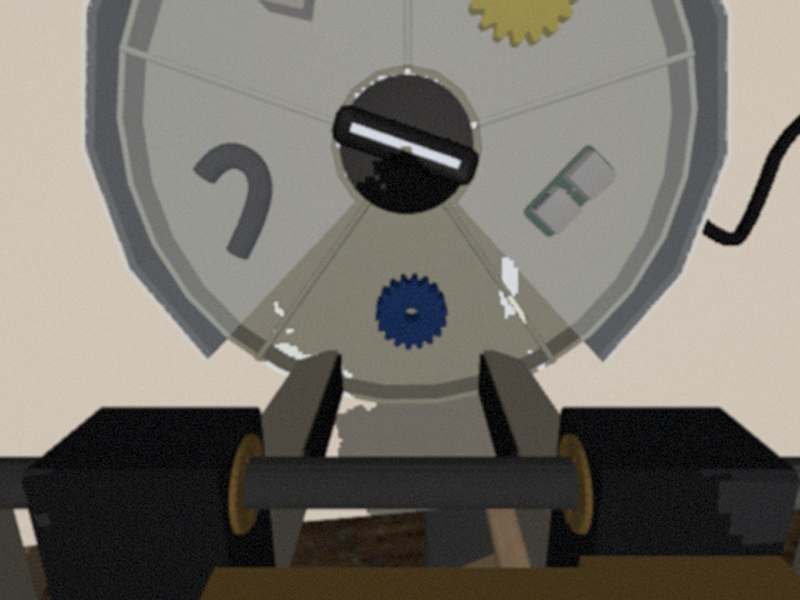

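The close view shows the pinion at (412,312), about 1 mm from the prediction of (412,314). It is centred between the jaws, with the partitions clear of them, so I'm going down.

Run:
```python
from h import *
x,y,yaw=np.load("w3.npz")["p"]; x+=1
ctrl.servo_line([x,y,45],feed=150); ctrl.servo_line([x,y,30.5],feed=40); print(ctrl.current_ft_force(),ctrl.current_ee_pos())
fingers.command_gripper(0); w=ctrl.current_grip_width(); print(w,ctrl.current_grasp_force(),ctrl.current_ft_force(),ctrl.current_t())
if w>30:
    ctrl.servo_line([x,y,45],feed=60); ctrl.servo_line([x,y,140],feed=200)
    print(ctrl.current_grip_width(),ctrl.current_grasp_force())
    ctrl.move_ptp([430,-250,140],[180,0,0])
    print(ctrl.current_grip_width(),ctrl.current_ft_force(),ctrl.current_t())
    cal=viewer.calibration("wrist"); im=viewer.get_image("wrist"); sc=viewer.get_image("scene")
    print("tray centre px",proj("wrist",[432,-255,4],cal))
    cv2.imwrite("pics/p4.png",np.hstack([cv2.resize(im,(400,300)),cv2.resize(sc[200:410,240:520],(400,300))]))
```

```text
[-0.93061091  0.58928247 -0.43057144] [453.13240525  99.41958638  30.33063649]
36.018446910269574 30.000077784061432 [ 0.25207137 -0.46902561  0.92462385] 13.9083
35.79852608967506 29.99995619058609
35.86162438553254 [-0.242545  -0.1189889 -0.0278624] 16.2417
tray centre px [295.05635173 197.72345076]
```

View pics/p4.png

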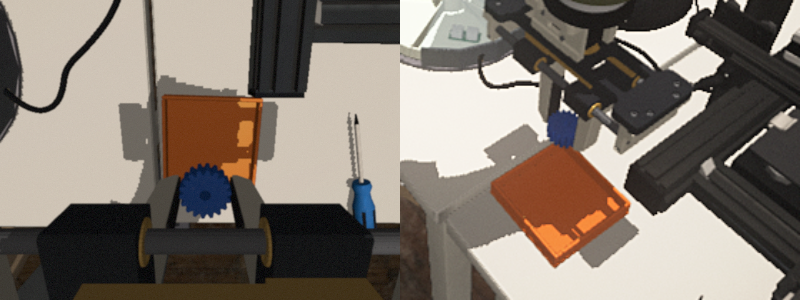

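The tray is under the jaws, but the pinion's tilt is unclear at this size, so I'll zoom in on it.

Run:
```python
from h import *
ctrl.servo_line([423,-243,100],feed=150)
im=viewer.get_image("wrist"); sc=viewer.get_image("scene")
u,v=proj("wrist",[423,-243,100]).astype(int); a,b=proj("scene",[423,-243,95]).astype(int); print(u,v,a,b)
c=lambda i,x,y:cv2.resize(i[max(y-50,0):y+50,max(x-50,0):x+50],(400,400),interpolation=cv2.INTER_CUBIC)
cv2.imwrite("pics/p5.png",np.hstack([c(im,u,v-10),c(sc,a,b)]))
```

```text
288 272 347 303
```

View pics/p5.png

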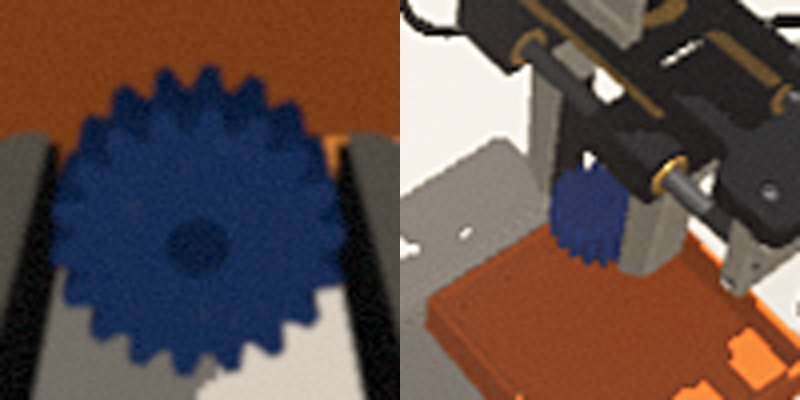

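The wrist crop shows the top face with a width to height ratio of about 290:270, and the near side wall is visible. The pinion is therefore level in the jaws, so I'll place it.

Run:
```python
from h import *
ctrl.servo_line([423,-243,35],feed=120); ctrl.servo_line([423,-243,22],feed=30)
print(ctrl.current_ft_force(),ctrl.current_ee_pos(),ctrl.current_grip_width())
fingers.command_gripper(55); ctrl.wait(.2)
ctrl.servo_line([423,-243,60],feed=60); ctrl.servo_line([423,-243,200],feed=200); print(ctrl.current_t())
ctrl.move_ptp([405,-150,280],[180,0,0])
im=viewer.get_image("wrist"); sc=viewer.get_image("scene"); print(ctrl.current_t())
cv2.imwrite("pics/p6.png",np.hstack([cv2.resize(im,(400,300)),cv2.resize(sc[200:410,240:520],(400,300))]))
```

```text
[-0.27726422  0.01811792  0.24318897] [ 422.93257109 -242.90817101   21.81467579] 36.0649719728669
20.5333
21.2
```

View pics/p6.png

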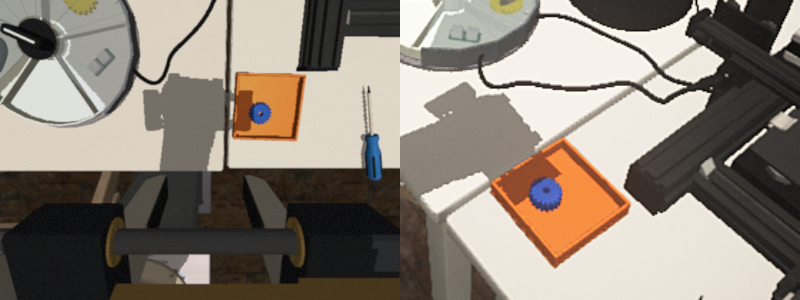

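The pinion lies flat in the orange tray (wrist crop (260,113), scene crop (545,194)). The emptied compartment still stands in the open front, and the arm is clear.

```bash
python3 -c "
from h import *
print(job.job_done())"
```

```text
the job is handed in; nothing more can be done
None
```

I turned the carousel until the blue pinion stood in the open front, then took the pinion out and laid it flat in the orange tray; the job was handed in at about 21 s of the 48 s allowed.

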